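Lock the bakeware rack's sliding divider with its cam lever

ROBOT

A 7-joint arm with a two-finger parallel gripper is mounted at the origin on the work surface. World frame = base frame: x ahead of the robot, y to its left, z up, the work surface at z = 0. Lengths are in m, angles in rad, forces in N, time in s.
With the tool pointing down it reaches from about 0.425 to 0.875 m from the base axis. Payload 4.7 kg.
Tool frame: the origin (TCP) lies midway between the tips of the shut fingers; the grasp point (between the pads) lies 19 mm behind it; y points along the fingers, z is the direction in which the jaws open and shut, and the axes are right-handed (so a half turn about y gives the same grasp; the last joint's range is limited). The gripper opens to 87 mm and grips with 3 to 60 N. Pads are 19 mm wide; open, the fingers measure 117 mm over their backs; the gripper's body (75 mm by 190 mm) begins 51 mm behind the grasp point.
Start: joints at [1.149, 0.321, -0.07, 1.45, 0.023, 1.371, -0.057], TCP at [0.274, -0.589, 0.223] pointing down, gripper open.
Joint ranges: [-2.86, 2.86], [-0.3, 2.09], [-1.38, 1.24], [0.06, 2.45], [-1.56, 4.7], [0.09, 2.05], [-2.69, 2.69]. Speed limits (rad/s): [2.57, 2.57, 3.14, 3.14, 3.14, 3.14, 3.14].

INTERFACE

Orientations are given as a rotation vector (axis times angle).
In Python, from bench import ctrl gives the robot as it stands.
- The arm moves only by the tool play_rows, never from a script. Its arguments are lists of equal length, an entry for each row: "translation": the shift along the tool's x, y, z in mm, a list of three; "turn": the turn, a rotation vector about the tool's x, y, z in rad, a list of three; "fingers": the opening, from -1 (shut) to 1 (fully open), so that 0 is half open. In form: {"translation": [[dx, dy, dz], ...], "turn": [[wx, wy, wz], ...], "fingers": [fingers, ...]}. A call has exactly 10 rows; each row shifts and turns the commanded pose from where the row before left it, along the tool's axes as they then stand; what a row does not reach is not made up. A row lasts 1/12 s, in which the tool goes at most 41.7 mm and 7.16 degrees, less where a joint would pass 70% of its speed; a pose out of reach is approached as far as the arm can. A call with a gripper value outside its range is refused whole. The fingers move at their own pace and stop on an object; "grip_force" is the grip in N (left out, the last holds). Time passes only in rows, so rows that do not move let the fingers close, or fill a call up. It gives the time, the measured TCP pose, the force and the opening at its end, in the units of the state.
- ctrl.get_state(): the state, without advancing time (a new reading comes with each control period).
- ctrl.get_image(name): name is "side" or "top"; returns the picture (420x560x3 uint8, blue, green, red); there is no depth.
- ctrl.camera_info(name): a dict with "camera_matrix" (3x3 intrinsics, pixels), "R" (3x3) and "t" (3): a world point X has camera coordinates R X + t. Camera axes: x right, y down, z forward; pixel columns grow to the right and rows downward; lengths in m; the calibration is good to about 2 mm. A picture is of the moment at which its call begins. camera_info takes no time and is no camera call.
- ctrl.close_job(): hands the job in, once; it reports no verdict.
The state is a dict: "time": time; "joint_positions": joint angles; "qd": joint speeds; "joint_torque": joint torques, N m; "position": TCP position; "tool_rot": TCP orientation; "ft_force": force on the tool from outside, world axes, zero at the start; "torque": the same for the moment, N m; "grip_width": opening from 0.0 (shut) to 1.0 (fully open).
Only numpy, scipy, OpenCV 4.12 (cv2) and the standard library are available. Lean on these libraries where they do the work, as an engineer would, in place of code of your own. Each camera call takes 0.05 s, during which the arm holds its last target.

TASK

Pack the two loose cake tins in the bakeware rack: push the sliding divider along its rod until both tins are pressed together against the fin at the other end and the divider's sprung pad gives some millimetres, without squashing the pad flat. Then swing the cam lever over centre, all the way down until it lies level, so that the divider is locked and keeps pressing on the tins. Leave the sheet pan in the rack, the white canister, the bowl and the mug where they are.

Things in the scene. Friction and masses are not known exactly. Their poses are not given: they have to be found in the camera images.
- rack: Fixed steel rack, 200 x 410 mm; origin under its middle on the surface; y along rails and rod (mm below: rack axes). Two rails x = -40, 40, tops 43 high. Square guide rod 14 thick at x 90, height 118, its posts 136 high at y -180 and 190. Upright fin (150 wide, to 158 high) ends the tins' bay at -y: tight, but its face may be anywhere from y -130 to -100, not given: feel or see it.
- divider (a joint): Travel of the sliding divider towards rack -y, m: 0 to 0.170, starts at 0 to 0.05; plate centre at rack y = 115 mm minus travel. Upright steel plate, x -70 to 70, z 35 to 165, 5 thick, with an aluminium sleeve (44 x 58 x 60 mm, top at z 160) on the rod on its +y side, below the lever. Unclamped it slides at about 7 N and stays where left; clamped it holds over 15 N.
- divider_back (a point): A point on the back (+y) face of the divider plate, where it can be pushed: rack x = -20, height 140 (25 mm below the plate's top edge). The space behind it is open.
- pad: Grey pad, upright plate 110 x 115 x 4 mm (z 35 to 150) on springs, its front face 22 mm before the divider plate's centre; origin below it on the surface. Gives up to 14 mm, 1 N per mm. Sliding loose tins takes only 1 to 3 N; once they bear on the fin the force keeps rising. Unclamped, the pad keeps at most about 7 N. At least 3 N must stay on the tin; over 20 N squashes it.
- lever (a joint): Cam lever angle, rad: 0 = open, leaning 30 degrees past vertical to rack +x; 0.52 = upright; 2.09 = closed, level, pointing to rack -x (stop). Starts at 0 to 0.35. The cam bites from 0.74, resists with up to 0.7 Nm (7 N near the tip), passes over centre at 1.7 and then snaps closed; let go earlier it springs back.
- lever_pivot (a point): Middle of the lever's pivot pin (axis along rack y), on the sleeve: rack x = 90, height 174, 29 mm behind (+y of) the divider plate's centre. Travels with the divider.
- lever_tip (a point): End of the cam lever, 110 mm from the pivot. Lever: black bar 22 mm wide (along rack y), 10 mm thick, its last 20 mm 26 x 14 mm.
- round_tin_mid (a point): Centre of the loose round cake tin, 130 mm across, 50 deep (along rack y), about 0.15 kg, on edge on the rails, its bottom towards the divider; centre 95 mm high. It and the heart tin stand one behind the other between fin and divider, either first.
- heart_tin_mid (a point): Middle of the loose heart-shaped tin, 137 mm wide, 125 mm tall, 50 mm deep (along rack y), 0.12 kg, standing point down between the rails, its bottom towards the divider; this point is 71 mm high.
- round_tin: The same round cake tin; origin under its middle, at its lowest edge; its z axis is upright at the start.
- heart_tin: The same heart tin; origin at its point; its z axis is upright at the start.
- sheet_pan: Loose rectangular sheet pan on edge beyond the fin at rack y = -167, 150 x 22 x 140 mm; origin under its middle. To be left alone.
- canister: White jar, 90 mm across, 150 tall, beside the rack on the left. Origin under its middle. To be left alone.
- bowl: White bowl, 170 mm across, 75 tall. Origin under its middle. To be left alone.
- mug: Mug, 76 mm across, 85 tall. Origin under its middle. To be left alone.
Things that resemble listed ones, but are neither listed nor needed, are in the scene too. What is shaped like the heart_tin but orange or purple is not meant.

How it is judged:
By the outcome, as a careful person would: the job done as asked, in the order asked, and still so for the second after the job is handed in, with the robot touching nothing.
It also fails if it takes over 51 s, if anything falls off the work surface, if the arm or the gripper's body presses on something with over 40 N, if the wrist force passes 120 N, or if a joint passes its speed limit or range.

## Working session

There is one attempt and no reset: what is moved stays moved. The work goes in short steps, Python scripts to look and compute and a tool call to move; the robot and the scene stay as the last step left them, time stands still between calls to the robot, and variables do not carry over. Pictures are saved under pics/ and viewed, and the job is handed in when it is done.

Besides the shell and the picture viewer there is one more tool, called as name(argument=value, ...) on one line, values as JSON. play_rows: Moves the arm, as the interface text tells. Its arguments: {"type":"object","properties":{"translation":{"type":"array"},"turn":{"type":"array"},"fingers":{"type":"array"},"grip_force":{"type":"number"}},"required":["translation","turn","fingers"]}

```bash
ls; mkdir -p pics
python3 - <<'E'
from bench import ctrl
import cv2,numpy as np
np.set_printoptions(precision=4,suppress=True)
s=ctrl.get_state()
for k in s: print(k,np.array(s[k]))
for n in("side","top"):
    im=ctrl.get_image(n); cv2.imwrite(f"pics/{n}0.png",im)
    c=ctrl.camera_info(n); print(n,c)
    R=np.array(c["R"]);print(-R.T@np.array(c["t"]))
E
```

```text
pics
time 0.0
joint_positions [ 1.1491  0.3218 -0.0701  1.4517  0.0226  1.3708 -0.0569]
qd [ 0.002   0.0012 -0.0004 -0.      0.0001 -0.0001  0.0013]
joint_torque [  0.0002 -49.1285  -0.4036 -31.2526  -0.0638   0.0437   0.0002]
position [ 0.2741 -0.5888  0.2215]
tool_rot [-0.4391  1.9823 -1.9786]
ft_force [ 0.324  -0.7178 -0.2504]
torque [-0.0377  0.0551 -0.0388]
grip_width 1.002345936392276
side {'camera_matrix': array([[455.357 ,   0.    , 274.2011],
       [  0.    , 455.357 , 201.1246],
       [  0.    ,   0.    ,   1.    ]]), 'R': array([[-0.9179, -0.3966, -0.016 ],
       [-0.3031,  0.7264, -0.6168],
       [ 0.2563, -0.5613, -0.7869]]), 't': array([0.4247, 0.2282, 1.2691])}
[0.1337 0.7151 1.1463]
top {'camera_matrix': array([[489.6562,   0.    , 284.7992],
       [  0.    , 489.6562, 211.4917],
       [  0.    ,   0.    ,   1.    ]]), 'R': array([[-0.0165, -0.9999, -0.0036],
       [-0.9967,  0.0167, -0.079 ],
       [ 0.0791,  0.0023, -0.9969]]), 't': array([0.0279, 0.4652, 1.7314])}
[0.3272 0.0162 1.7629]
```

View pics/side0.png

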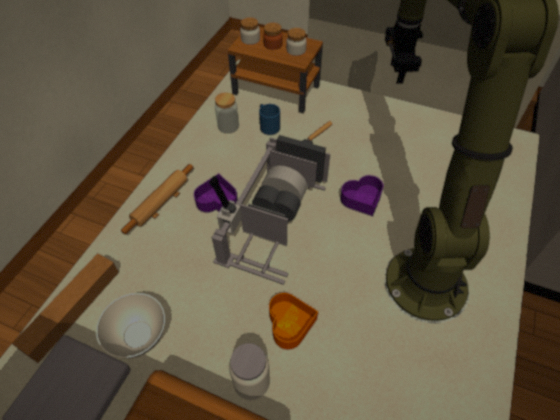

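View pics/top0.png

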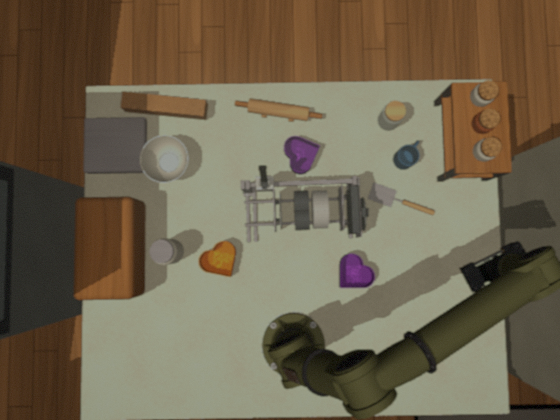

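Side view: the rack runs from about (250,265) to (310,150), with the canister at (250,365). Top view: the rack spans about (245..365, 180..240), with the rod on the far side and the lever near (263,175). Next I'll zoom in.

Run:
```python
import cv2,numpy as np
a=cv2.imread("pics/side0.png")[120:300,190:350]; b=cv2.imread("pics/top0.png")[160:250,230:390]
f=lambda i,s:cv2.convertScaleAbs(cv2.resize(i,None,fx=s,fy=s,interpolation=cv2.INTER_CUBIC),alpha=1.6,beta=15)
cv2.imwrite("pics/side0z.png",f(a,3.3)); cv2.imwrite("pics/top0z.png",f(b,5))
```

```text
(no output)
```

View pics/side0z.png

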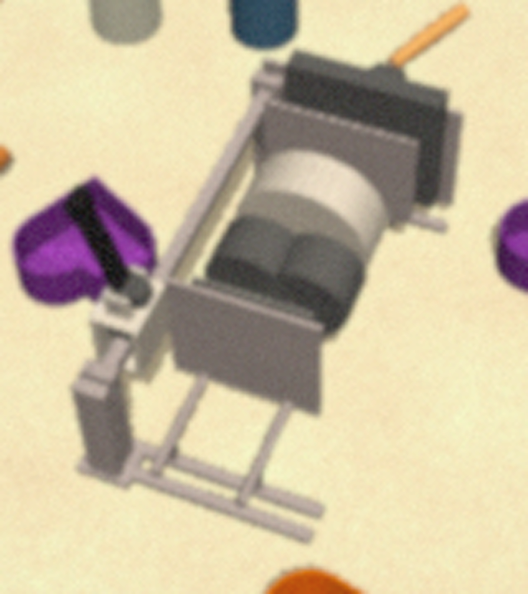

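View pics/top0z.png

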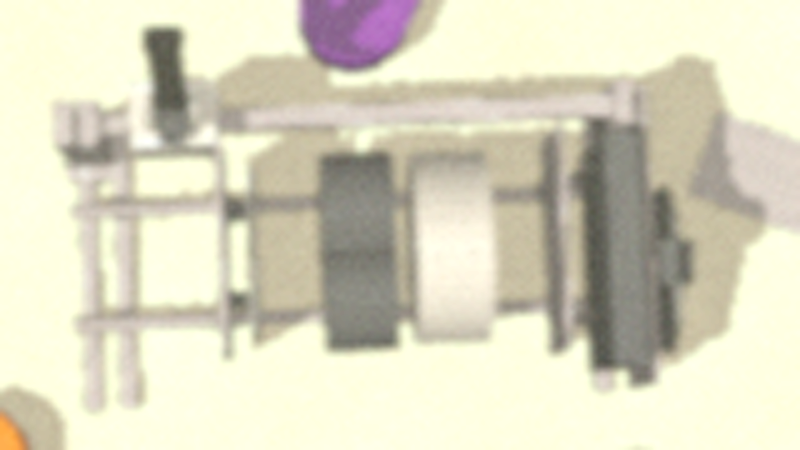

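```bash
cat > h.py <<'E'
import numpy as np
from bench import ctrl
np.set_printoptions(precision=4,suppress=True)
C={n:ctrl.camera_info(n) for n in("side","top")}
def ray(n,p):
    c=C[n];R=np.array(c["R"]);o=-R.T@np.array(c["t"])
    d=R.T@np.linalg.inv(c["camera_matrix"])@np.array([p[0],p[1],1.]);return o,d/np.linalg.norm(d)
def onz(n,p,z):
    o,d=ray(n,p);return o+d*(z-o[2])/d[2]
def tri(ps,pt):
    A=np.zeros((3,3));b=np.zeros(3);L=[ray("side",ps),ray("top",pt)]
    for o,d in L:
        P=np.eye(3)-np.outer(d,d);A+=P;b+=P@o
    X=np.linalg.solve(A,b);return X,[np.linalg.norm((np.eye(3)-np.outer(d,d))@(X-o))*1e3 for o,d in L]
def proj(n,X):
    c=C[n];v=np.array(c["camera_matrix"])@(np.array(c["R"])@X+c["t"]);return v[:2]/v[2]
SZ=lambda x,y:((x+.5)/3.3-.5+190,(y+.5)/3.3-.5+120)
TZ=lambda x,y:((x+.5)/5-.5+230,(y+.5)/5-.5+160)
E
python3 - <<'E'
from h import *
pts={'div top +x':(SZ(167,285),TZ(222,150)),'div top -x':(SZ(322,327),TZ(228,357)),
'lever tip':(SZ(80,200),TZ(162,32)),'pivot':(SZ(133,290),TZ(172,132)),
'post+y top':(SZ(97,378),TZ(77,120)),'fin +x':(SZ(265,103),TZ(550,133)),'fin -x':(SZ(417,142),TZ(557,350))}
for k,(a,b) in pts.items(): print(k,*tri(a,b))
print('topview z.165 div',onz('top',TZ(222,150),.165),onz('top',TZ(228,357),.165))
print('fin z .158',onz('top',TZ(550,133),.158),onz('top',TZ(557,350),.158))
for n,p in (('railend a',TZ(80,208)),('railend b',TZ(82,322)),('rail a fin',TZ(545,193)),('rail b fin',TZ(548,306))): print(n,onz('top',p,.043))
print('rod ',onz('top',TZ(245,118),.125),onz('top',TZ(605,104),.125))
E
```

```text
div top +x [0.5326 0.0562 0.1519] [np.float64(4.625845932043457), np.float64(4.6258459320434175)]
div top -x [0.3946 0.0535 0.1625] [np.float64(4.047289306349094), np.float64(4.04728930634915)]
lever tip [0.5873 0.0875 0.2704] [np.float64(0.045765049369621294), np.float64(0.04576504936978987)]
pivot [0.5432 0.0887 0.1789] [np.float64(6.368535602771132), np.float64(6.368535602771435)]
post+y top [0.5539 0.1524 0.1334] [np.float64(1.5080832577471694), np.float64(1.508083257746969)]
fin +x [ 0.5387 -0.1607  0.1607] [np.float64(4.144016705142303), np.float64(4.144016705142241)]
fin -x [ 0.3939 -0.1615  0.1677] [np.float64(2.501615573179828), np.float64(2.5016155731797665)]
topview z.165 div [0.5267 0.0541 0.165 ] [0.3906 0.0522 0.165 ]
fin z .158 [ 0.5352 -0.1624  0.158 ] [ 0.3919 -0.1633  0.158 ]
railend a [0.5024 0.1579 0.043 ]
railend b [0.4218 0.1573 0.043 ]
rail a fin [ 0.5075 -0.1705  0.043 ]
rail b fin [ 0.4276 -0.1706  0.043 ]
rod  [0.5531 0.0392 0.125 ] [ 0.5585 -0.2036  0.125 ]
```

Run:
```python
from h import *
from scipy.spatial.transform import Rotation as Ro
s=ctrl.get_state();R=Ro.from_rotvec(s['tool_rot']).as_matrix();print(R)
# check model guesses: rack yaw/origin
th=.016;c=np.array([.4645,-.038])
def W(x,y,z):
    return np.array([c[0]+np.cos(th)*x-np.sin(th)*y,c[1]+np.sin(th)*x+np.cos(th)*y,z])
inv=lambda n,p:((np.array(p)+.5-(([190,120],[230,160])[n=='top']))*((3.3,5)[n=='top'])-.5).round()
for nm,X in (('post+',(.09,.19,.136)),('post-',(.09,-.18,.136)),('rail+end',(.04,.195,.043)),('divtop+',(.07,.115-.024,.165)),('divtop-',(-.07,.115-.024,.165)),('pivot',(.09,.091+.029,.174))):
    w=W(*X);print(nm,w,'side',inv('side',proj('side',w)),'top',inv('top',proj('top',w)))
```

```text
[[-0.9065 -0.0008  0.4222]
 [-0.4222  0.0015 -0.9065]
 [ 0.0001 -1.     -0.0017]]
post+ [0.5514 0.1534 0.136 ] side [101. 378.] top [ 74. 121.]
post- [ 0.5574 -0.2165  0.136 ] side [276.  77.] top [627. 103.]
rail+end [0.5014 0.1576 0.043 ] side [163. 462.] top [ 80. 209.]
divtop+ [0.533  0.0541 0.165 ] side [172. 274.] top [222. 140.]
divtop- [0.3931 0.0519 0.165 ] side [330. 325.] top [228. 353.]
pivot [0.5526 0.0834 0.174 ] side [134. 286.] top [176. 110.]
```

play_rows(translation=[[0,-25,0],[0,-25,0],[0,-25,0],[0,-25,0],[-15,0,-35],[-15,0,-35],[-15,0,-35],[-15,0,-35],[-15,0,-35],[-15,0,-35]], turn=[[0,0.105,0],[0,0.105,0],[0,0.105,0],[0,0.105,0],[0,0,0],[0,0,0],[0,0,0],[0,0,0],[0,0,0],[0,0,0]], fingers=[-1,-1,-1,-1,-1,-1,-1,-1,-1,-1])

```text
time: 0.93
position: [0.3613, -0.3759, 0.3221]
tool_rot: [-0.018, 2.214, -2.214]
ft_force: [1.1, -0.9, 0.5]
grip_width: 0.328
```

play_rows(translation=[[-10,0,-40],[-10,0,-40],[-10,0,-40],[-10,0,-40],[-10,0,-40],[-10,0,-40],[-10,0,-40],[-10,0,-40],[-10,0,-40],[-10,0,-40]], turn=[[0,0,0],[0,0,0],[0,0,0],[0,0,0],[0,0,0],[0,0,0],[0,0,0],[0,0,0],[0,0,0],[0,0,0]], fingers=[-1,-1,-1,-1,-1,-1,-1,-1,-1,-1])

```text
time: 1.77
position: [0.4544, 0.0257, 0.3224]
tool_rot: [-0.017, 2.213, -2.214]
ft_force: [1.3, -0.2, -0.9]
grip_width: 0.005
```

play_rows(translation=[[0,0,-39],[0,0,-39],[0,0,0],[0,38,0],[0,38,0],[0,38,0],[0,38,0],[0,38,0],[0,0,0],[0,0,0]], turn=[[0,0,0],[0,0,0],[0,0,0],[0,0,0],[0,0,0],[0,0,0],[0,0,0],[0,0,0],[0,0,0],[0,0,0]], fingers=[-1,-1,-1,-1,-1,-1,-1,-1,-1,-1])

```text
time: 2.6
position: [0.4519, 0.1013, 0.1315]
tool_rot: [-0.023, 2.216, -2.215]
ft_force: [0.5, -0.2, 2.4]
grip_width: 0.006
```

```bash
cat > look.py <<'E'
import sys,cv2
from h import *
k=sys.argv[1]
f=lambda i,s:cv2.convertScaleAbs(cv2.resize(i,None,fx=s,fy=s,interpolation=cv2.INTER_CUBIC),alpha=1.6,beta=15)
for n in sys.argv[2:]:
    im=ctrl.get_image(n);cv2.imwrite(f"pics/{n}{k}f.png",im)
    cv2.imwrite(f"pics/{n}{k}.png",f(im[120:300,190:350],3.3) if n=="side" else f(im[160:250,230:390],5))
s=ctrl.get_state();print(s['time'],s['position'],s['ft_force'])
E
python3 look.py 1 side top
```

```text
2.7 [0.455  0.102  0.1347] [-0.471   0.635  -0.4393]
```

View pics/side1.png

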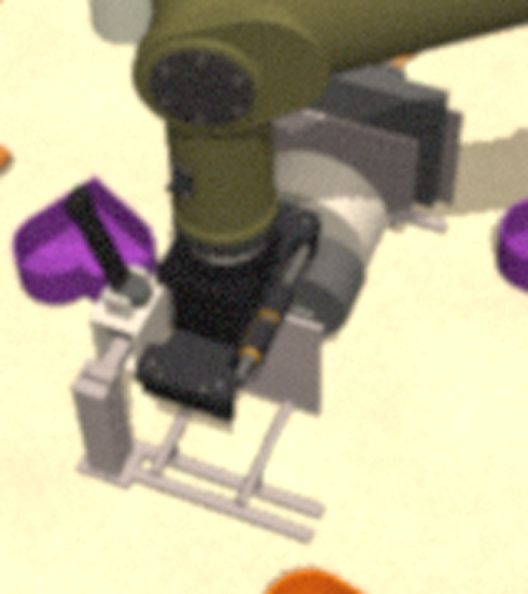

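View pics/top1.png

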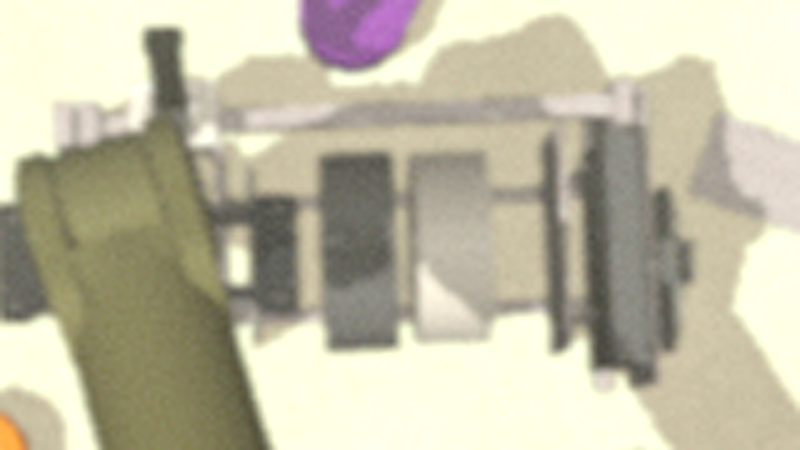

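The gripper stands behind the plate, clear of the lever (top view: lever at (165,70), plate at about (222,150..357)). I'll start the push slowly.

play_rows(translation=[[0,0,10],[0,0,10],[0,0,5],[0,0,5],[0,0,5],[0,0,5],[0,0,5],[0,0,5],[0,0,5],[0,0,5]], turn=[[0,0,0],[0,0,0],[0,0,0],[0,0,0],[0,0,0],[0,0,0],[0,0,0],[0,0,0],[0,0,0],[0,0,0]], fingers=[-1,-1,-1,-1,-1,-1,-1,-1,-1,-1])

```text
time: 3.53
position: [0.4556, 0.0448, 0.1339]
tool_rot: [-0.017, 2.215, -2.206]
ft_force: [-0.1, 7.4, 3.2]
grip_width: 0.004
```

play_rows(translation=[[0,0,5],[0,0,5],[0,0,5],[0,0,5],[0,0,5],[0,0,5],[0,0,5],[0,0,5],[0,0,0],[0,0,0]], turn=[[0,0,0],[0,0,0],[0,0,0],[0,0,0],[0,0,0],[0,0,0],[0,0,0],[0,0,0],[0,0,0],[0,0,0]], fingers=[-1,-1,-1,-1,-1,-1,-1,-1,-1,-1])

```text
time: 4.37
position: [0.4565, 0.0041, 0.1339]
tool_rot: [-0.016, 2.214, -2.208]
ft_force: [0.4, 5.0, 4.0]
grip_width: 0.004
```

```bash
python3 look.py 2 side top
```

```text
4.4667 [0.4565 0.004  0.1339] [-0.3807  5.4613  3.3028]
```

View pics/side2.png

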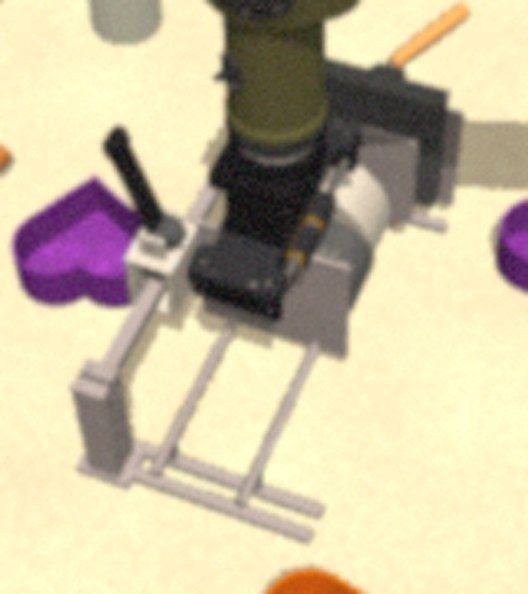

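View pics/top2.png

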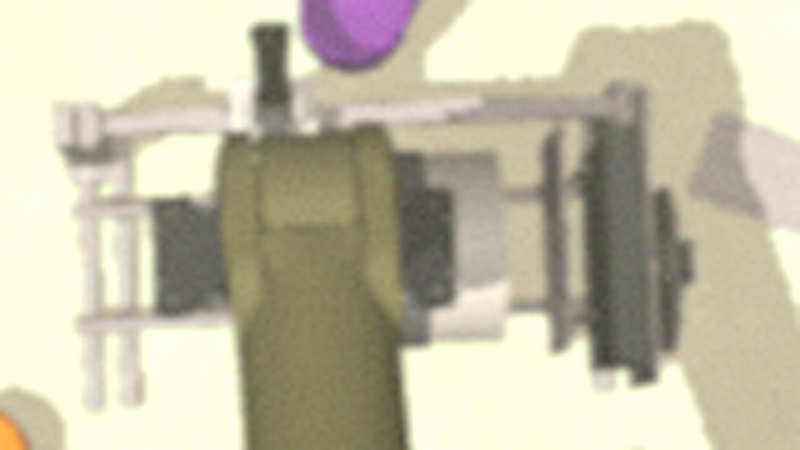

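The tins are upright and moving together. Round tin front at (505,250), fin at about (548,250), so roughly 28 mm of gap is left.

play_rows(translation=[[0,0,4],[0,0,4],[0,0,3],[0,0,3],[0,0,2],[0,0,2],[0,0,1],[0,0,1],[0,0,0],[0,0,0]], turn=[[0,0,0],[0,0,0],[0,0,0],[0,0,0],[0,0,0],[0,0,0],[0,0,0],[0,0,0],[0,0,0],[0,0,0]], fingers=[-1,-1,-1,-1,-1,-1,-1,-1,-1,-1])

```text
time: 5.3
position: [0.4568, -0.0149, 0.1339]
tool_rot: [-0.017, 2.215, -2.206]
ft_force: [1.2, 8.5, 3.6]
grip_width: 0.006
```

```bash
python3 look.py 3 top
```

```text
5.35 [ 0.4568 -0.0149  0.1339] [1.0339 7.9778 2.5004]
```

View pics/top3.png

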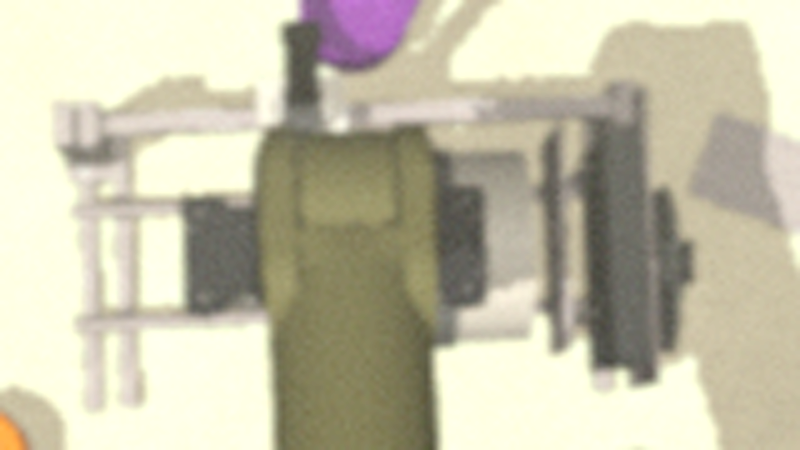

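play_rows(translation=[[0,0,1],[0,0,1],[0,0,1],[0,0,1],[0,0,0.5],[0,0,0.5],[0,0,0.5],[0,0,0.5],[0,0,0],[0,0,0]], turn=[[0,0,0],[0,0,0],[0,0,0],[0,0,0],[0,0,0],[0,0,0],[0,0,0],[0,0,0],[0,0,0],[0,0,0]], fingers=[-1,-1,-1,-1,-1,-1,-1,-1,-1,-1])

```text
time: 6.18
position: [0.457, -0.0207, 0.1339]
tool_rot: [-0.017, 2.215, -2.206]
ft_force: [0.8, 8.6, 3.3]
grip_width: 0.007
```

play_rows(translation=[[0,0,0.5],[0,0,0.5],[0,0,0.5],[0,0,0.5],[0,0,0.5],[0,0,0.5],[0,0,0],[0,0,0],[0,0,0],[0,0,0]], turn=[[0,0,0],[0,0,0],[0,0,0],[0,0,0],[0,0,0],[0,0,0],[0,0,0],[0,0,0],[0,0,0],[0,0,0]], fingers=[-1,-1,-1,-1,-1,-1,-1,-1,-1,-1])

```text
time: 7.02
position: [0.457, -0.0237, 0.1339]
tool_rot: [-0.017, 2.215, -2.206]
ft_force: [1.3, 7.8, 3.7]
grip_width: 0.005
```

play_rows(translation=[[0,0,0.5],[0,0,0.5],[0,0,0.5],[0,0,0.5],[0,0,0],[0,0,0],[0,0,0],[0,0,0],[0,0,0],[0,0,0]], turn=[[0,0,0],[0,0,0],[0,0,0],[0,0,0],[0,0,0],[0,0,0],[0,0,0],[0,0,0],[0,0,0],[0,0,0]], fingers=[-1,-1,-1,-1,-1,-1,-1,-1,-1,-1])

```text
time: 7.85
position: [0.4571, -0.0257, 0.1339]
tool_rot: [-0.017, 2.215, -2.206]
ft_force: [-0.2, 8.2, 3.1]
grip_width: 0.01
```

```bash
python3 look.py 4 top
```

```text
7.9 [ 0.4571 -0.0257  0.1339] [0.8211 8.3814 3.5257]
```

View pics/top4.png

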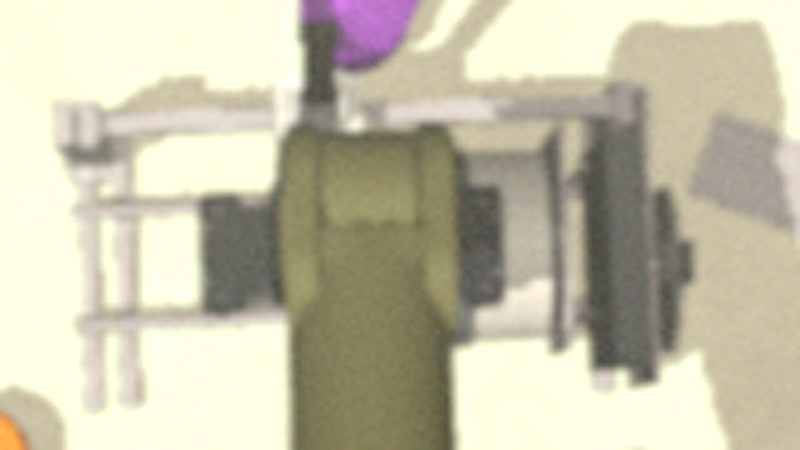

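play_rows(translation=[[0,0,0.5],[0,0,0.5],[0,0,0.5],[0,0,0.5],[0,0,0],[0,0,0],[0,0,0],[0,0,0],[0,0,0],[0,0,0]], turn=[[0,0,0],[0,0,0],[0,0,0],[0,0,0],[0,0,0],[0,0,0],[0,0,0],[0,0,0],[0,0,0],[0,0,0]], fingers=[-1,-1,-1,-1,-1,-1,-1,-1,-1,-1])

```text
time: 8.73
position: [0.4571, -0.0277, 0.1339]
tool_rot: [-0.017, 2.215, -2.206]
ft_force: [0.3, 8.4, 3.2]
grip_width: 0.007
```

play_rows(translation=[[0,0,0.5],[0,0,0.5],[0,0,0.5],[0,0,0.5],[0,0,0],[0,0,0],[0,0,0],[0,0,0],[0,0,0],[0,0,0]], turn=[[0,0,0],[0,0,0],[0,0,0],[0,0,0],[0,0,0],[0,0,0],[0,0,0],[0,0,0],[0,0,0],[0,0,0]], fingers=[-1,-1,-1,-1,-1,-1,-1,-1,-1,-1])

```text
time: 9.57
position: [0.4572, -0.0297, 0.1339]
tool_rot: [-0.017, 2.215, -2.206]
ft_force: [1.4, 8.3, 3.6]
grip_width: 0.007
```

play_rows(translation=[[0,0,0.5],[0,0,0.5],[0,0,0.5],[0,0,0.5],[0,0,0],[0,0,0],[0,0,0],[0,0,0],[0,0,0],[0,0,0]], turn=[[0,0,0],[0,0,0],[0,0,0],[0,0,0],[0,0,0],[0,0,0],[0,0,0],[0,0,0],[0,0,0],[0,0,0]], fingers=[-1,-1,-1,-1,-1,-1,-1,-1,-1,-1])

```text
time: 10.4
position: [0.4572, -0.0317, 0.1339]
tool_rot: [-0.017, 2.215, -2.206]
ft_force: [0.4, 7.9, 4.2]
grip_width: 0.008
```

```bash
python3 look.py 5 top
```

```text
10.45 [ 0.4572 -0.0317  0.1339] [1.2809 9.4257 3.5407]
```

View pics/top5.png

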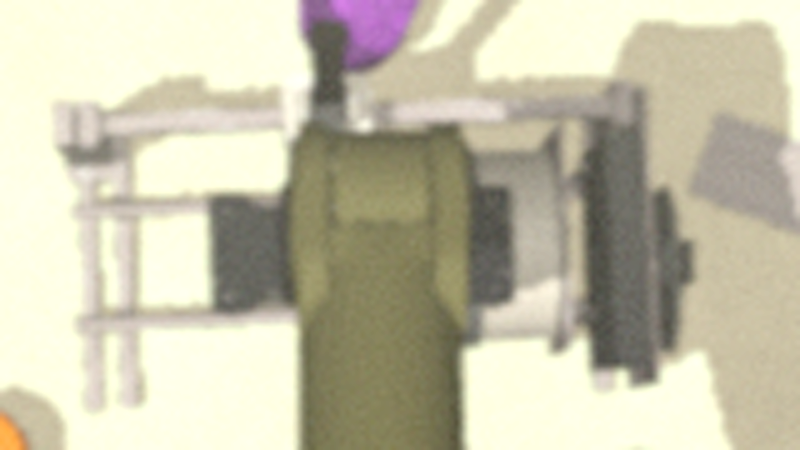

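play_rows(translation=[[0,0,0.5],[0,0,0.5],[0,0,0.5],[0,0,0.5],[0,0,0],[0,0,0],[0,0,0],[0,0,0],[0,0,0],[0,0,0]], turn=[[0,0,0],[0,0,0],[0,0,0],[0,0,0],[0,0,0],[0,0,0],[0,0,0],[0,0,0],[0,0,0],[0,0,0]], fingers=[-1,-1,-1,-1,-1,-1,-1,-1,-1,-1])

```text
time: 11.28
position: [0.4572, -0.0331, 0.1339]
tool_rot: [-0.017, 2.216, -2.205]
ft_force: [0.4, 9.0, 3.4]
grip_width: 0.006
```

play_rows(translation=[[0,0,0.5],[0,0,0.5],[0,0,0.5],[0,0,0.5],[0,0,0],[0,0,0],[0,0,0],[0,0,0],[0,0,0],[0,0,0]], turn=[[0,0,0],[0,0,0],[0,0,0],[0,0,0],[0,0,0],[0,0,0],[0,0,0],[0,0,0],[0,0,0],[0,0,0]], fingers=[-1,-1,-1,-1,-1,-1,-1,-1,-1,-1])

```text
time: 12.12
position: [0.4572, -0.0345, 0.1339]
tool_rot: [-0.018, 2.217, -2.204]
ft_force: [0.3, 11.4, 4.3]
grip_width: 0.001
```

play_rows(translation=[[0,0,0.5],[0,0,0.5],[0,0,0.5],[0,0,0.5],[0,0,0],[0,0,0],[0,0,0],[0,0,0],[0,0,0],[0,0,0]], turn=[[0,0,0],[0,0,0],[0,0,0],[0,0,0],[0,0,0],[0,0,0],[0,0,0],[0,0,0],[0,0,0],[0,0,0]], fingers=[-1,-1,-1,-1,-1,-1,-1,-1,-1,-1])

```text
time: 12.95
position: [0.4573, -0.0359, 0.1339]
tool_rot: [-0.018, 2.217, -2.203]
ft_force: [0.6, 12.0, 4.1]
grip_width: 0.006
```

play_rows(translation=[[0,0,0.5],[0,0,0.5],[0,0,0.5],[0,0,0.5],[0,0,0],[0,0,0],[0,0,0],[0,0,0],[0,0,0],[0,0,0]], turn=[[0,0,0],[0,0,0],[0,0,0],[0,0,0],[0,0,0],[0,0,0],[0,0,0],[0,0,0],[0,0,0],[0,0,0]], fingers=[-1,-1,-1,-1,-1,-1,-1,-1,-1,-1])

```text
time: 13.78
position: [0.4573, -0.0372, 0.134]
tool_rot: [-0.019, 2.218, -2.202]
ft_force: [0.2, 13.6, 5.0]
grip_width: 0.001
```

```bash
python3 look.py 6 top side
```

```text
13.8833 [ 0.4573 -0.0372  0.1339] [ 0.5287 14.4186  4.5088]
```

View pics/top6.png

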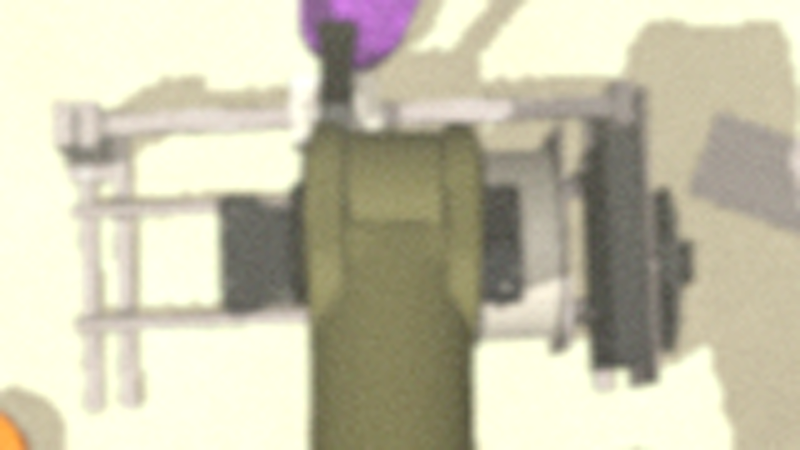

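View pics/side6.png

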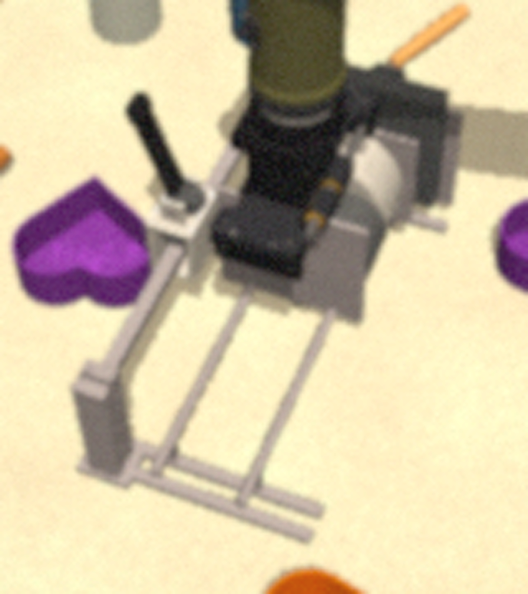

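Side view: both tins sit against the fin and the plate is square. About 14 N total push leaves about 7 N on the pad, with about 7 mm of give by position. Now I'll back off and rise.

play_rows(translation=[[0,0,-2],[0,0,-3],[0,0,-5],[0,0,-10],[0,-20,-5],[0,-40,0],[0,-40,0],[0,-40,0],[0,-40,0],[0,-20,0]], turn=[[0,0,0],[0,0,0],[0,0,0],[0,0,0],[0,0,0],[0,0,0],[0,0,0],[0,0,0],[0,0,0],[0,0,0]], fingers=[-1,-1,-1,-1,-1,-1,-1,-1,-1,-1])

```text
time: 14.72
position: [0.4566, -0.018, 0.3375]
tool_rot: [-0.011, 2.208, -2.213]
ft_force: [0.5, 0.3, 0.7]
grip_width: 0.006
```

```bash
python3 look.py 7 top side
```

```text
14.8167 [ 0.4572 -0.0181  0.3367] [-0.2866  0.1424  0.1164]
```

View pics/top7.png

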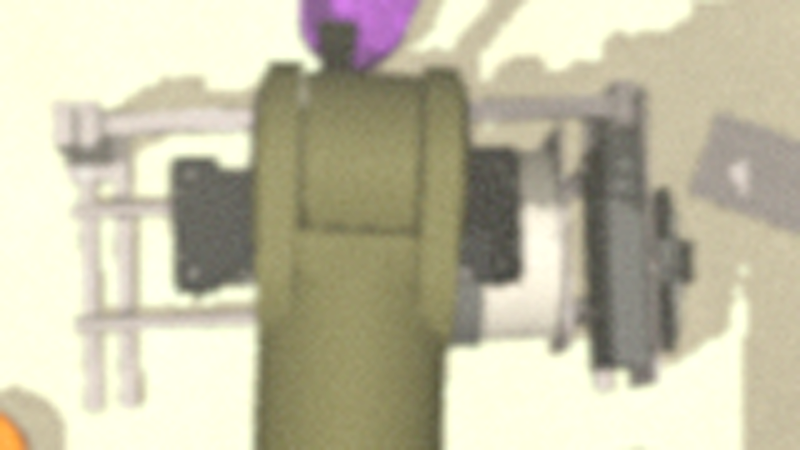

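View pics/side7.png

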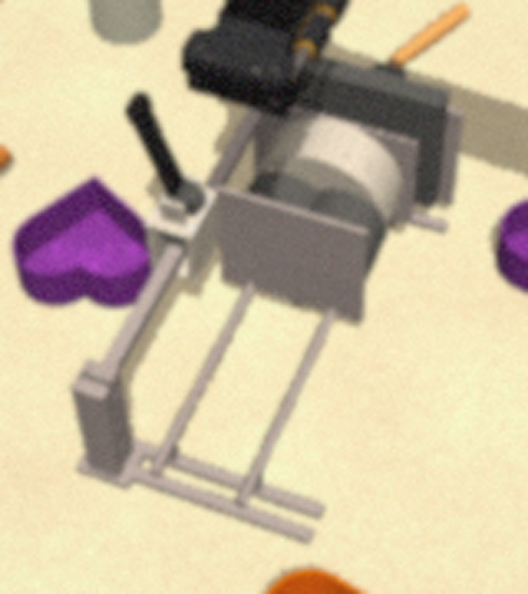

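Run:
```python
from h import *
print('tip',*tri(SZ(138,98),TZ(338,26)))
print('tip top@.272',onz('top',TZ(338,26),.272))
print('plate',onz('side',SZ(218,188),.165),onz('side',SZ(368,232),.165))
print('plate before',onz('side',SZ(167,285),.165),onz('side',SZ(322,327),.165))
```

```text
tip [ 0.5889 -0.0202  0.2798] [np.float64(1.3956439909187095), np.float64(1.3956439909187899)]
tip top@.272 [ 0.5889 -0.021   0.272 ]
plate [ 0.5375 -0.0463  0.165 ] [ 0.3996 -0.0502  0.165 ]
plate before [0.5318 0.0662 0.165 ] [0.3978 0.0564 0.165 ]
```

play_rows(translation=[[-36,0,1],[-36,0,1],[-36,0,1],[-36,0,1],[-36,0,1],[0,0,0],[0,29,0],[0,29,0],[0,29,0],[0,0,0]], turn=[[0,0,0],[0,0,0],[0,0,0],[0,0,0],[0,0,0],[0,0,0],[0,0,0],[0,0,0],[0,0,0],[0,0,0]], fingers=[-1,-1,-1,-1,-1,-1,-1,-1,-1,-1])

```text
time: 15.65
position: [0.631, -0.0207, 0.2377]
tool_rot: [-0.032, 2.22, -2.219]
ft_force: [-1.8, -0.6, -0.8]
grip_width: 0.005
```

```bash
python3 look.py 8 top side
python3 - <<'E'
from h import *
from scipy.spatial.transform import Rotation as Ro
s=ctrl.get_state();print(s['position'],Ro.from_rotvec(s['tool_rot']).as_matrix(),s['joint_positions'])
E
```

```text
15.75 [ 0.6342 -0.0205  0.2444] [-0.0309  0.1546  1.7554]
[ 0.6342 -0.0205  0.2444] [[-0.9999 -0.0033  0.0159]
 [-0.0159 -0.0001 -0.9999]
 [ 0.0033 -1.      0.    ]] [ 0.5078  0.3507 -0.6686  1.4384  0.2164  1.4303 -1.7168]
```

View pics/side8.png

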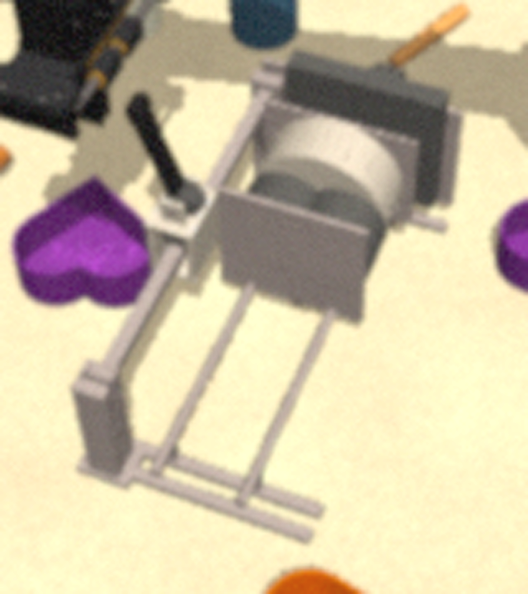

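View pics/top8.png

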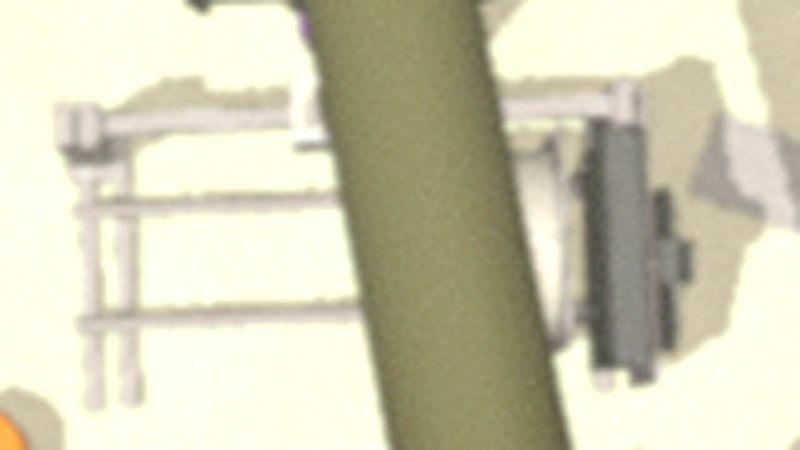

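play_rows(translation=[[12,0,0],[12,0,0],[10,0,0],[10,0,0],[10,0,0],[10,0,0],[8,0,0],[8,0,0],[8,0,0],[8,0,0]], turn=[[0,0,0],[0,0,0],[0,0,0],[0,0,0],[0,0,0],[0,0,0],[0,0,0],[0,0,0],[0,0,0],[0,0,0]], fingers=[-1,-1,-1,-1,-1,-1,-1,-1,-1,-1])

```text
time: 16.58
position: [0.5404, -0.022, 0.246]
tool_rot: [-0.013, 2.212, -2.211]
ft_force: [5.5, -0.1, -1.0]
grip_width: 0.004
```

```bash
python3 look.py 9 side
```

```text
16.6333 [ 0.5393 -0.0221  0.2462] [ 4.2378  0.3854 -0.2992]
```

View pics/side9.png

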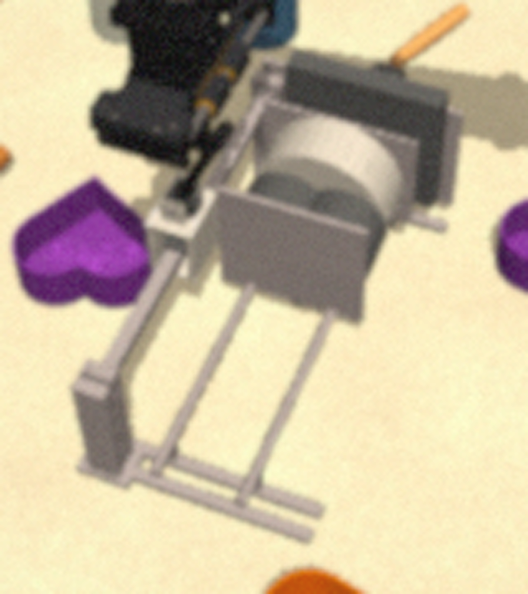

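The lever is in contact and past upright (side view about (205,165)). Now I'll follow the arc down.

play_rows(translation=[[5,2.5,0],[5,2.5,0],[5,2.5,0],[5,2.5,0],[5,2.5,0],[4.5,4,0],[4.5,4,0],[4.5,4,0],[4.5,4,0],[4.5,4,0]], turn=[[0,0,0],[0,0,0],[0,0,0],[0,0,0],[0,0,0],[0,0,0],[0,0,0],[0,0,0],[0,0,0],[0,0,0]], fingers=[-1,-1,-1,-1,-1,-1,-1,-1,-1,-1])

```text
time: 17.47
position: [0.4915, -0.0227, 0.213]
tool_rot: [-0.018, 2.214, -2.214]
ft_force: [-0.2, -0.6, 0.5]
grip_width: 0.005
```

```bash
python3 look.py 10 side
```

```text
17.5167 [ 0.4895 -0.0228  0.2117] [-1.3532  0.4688 -1.5294]
```

View pics/side10.png

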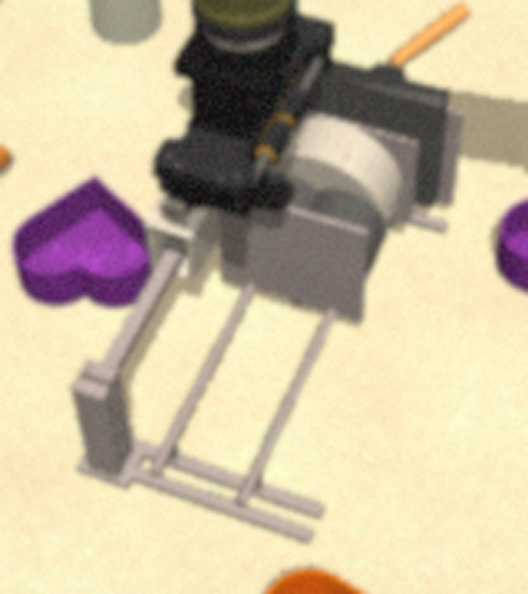

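play_rows(translation=[[2,5,0],[2,5,0],[2,5,0],[2,5,0],[2,4,0],[0,3,0],[0,3,0],[0,3,0],[0,2,0],[0,0,0]], turn=[[0,0,0],[0,0,0],[0,0,0],[0,0,0],[0,0,0],[0,0,0],[0,0,0],[0,0,0],[0,0,0],[0,0,0]], fingers=[-1,-1,-1,-1,-1,-1,-1,-1,-1,-1])

```text
time: 18.35
position: [0.4821, -0.0229, 0.1798]
tool_rot: [-0.018, 2.212, -2.215]
ft_force: [-5.1, -0.1, 11.6]
grip_width: 0.006
```

play_rows(translation=[[0,-10,0],[0,-30,0],[0,-40,0],[0,-40,0],[0,-20,-20],[0,0,-40],[0,0,-40],[0,0,-40],[0,0,-40],[0,0,-20]], turn=[[0,0,0],[0,0,0],[0,0,0],[0,0,0],[0,0,0],[0,0,0],[0,0,0],[0,0,0],[0,0,0],[0,0,0]], fingers=[-1,-1,-1,-1,-1,-1,-1,-1,-1,-1])

```text
time: 19.18
position: [0.4775, 0.1831, 0.319]
tool_rot: [-0.023, 2.212, -2.207]
ft_force: [0.0, 0.0, 0.5]
grip_width: 0.002
```

```bash
python3 look.py 11 top side
```

```text
19.2833 [0.4776 0.1825 0.3186] [-0.1659 -0.246  -0.8924]
```

View pics/side11.png

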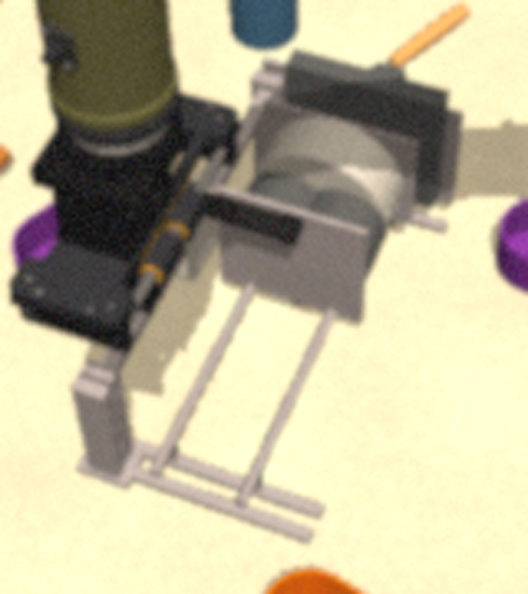

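View pics/top11.png

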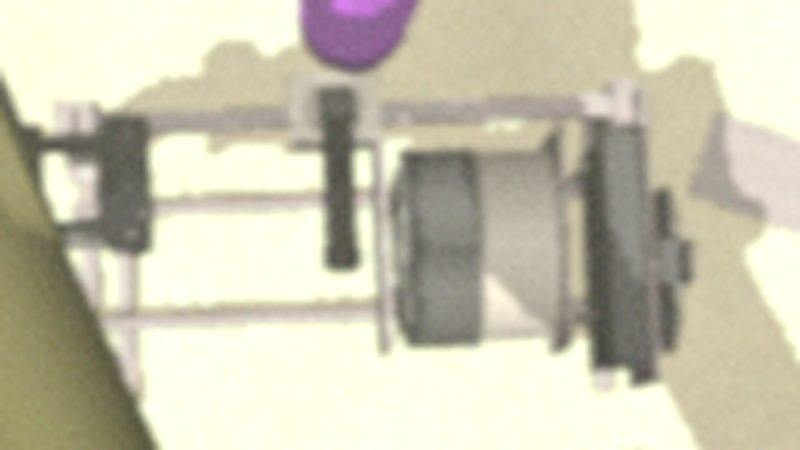

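View pics/top11f.png

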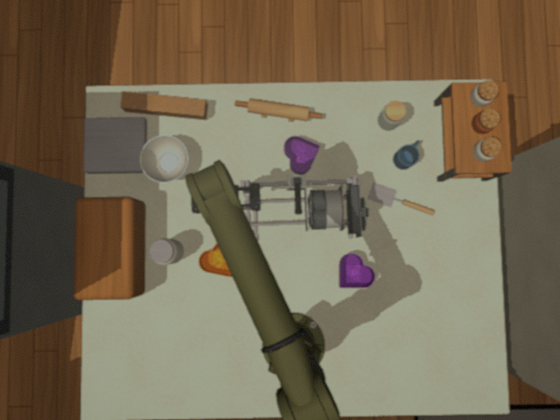

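Run:
```python
from h import *
print('tip',*tri(SZ(300,230),TZ(342,268)))
print('pad gap initially',onz('top',TZ(225,250),.165)[1]-onz('top',TZ(250,250),.15)[1])
print('pad gap now',onz('top',TZ(383,250),.165)[1]-onz('top',TZ(399,250),.15)[1])
import cv2
for k in ('top4','top6','top11'):
    pass
g=cv2.cvtColor(cv2.imread('pics/top0f.png' if 0 else 'pics/top0z.png'),6);print(g[265:290,200:275].mean(0)[::3].astype(int))
g=cv2.cvtColor(cv2.imread('pics/top11.png'),6);print(g[265:290,360:435].mean(0)[::3].astype(int))
```

```text
tip [ 0.4484 -0.0225  0.1756] [np.float64(1.6667723938559158), np.float64(1.6667723938559478)]
pad gap initially 0.01617944513997345
pad gap now 0.011196519203465871
[252 252 252 252 251 248 234 221 208 206 217 236 247 249 246 233 212 196
 181 177 179 184 187 192 193]
[244 250 252 252 243 217 193 185 193 205 206 190 169 149 140 135 126 116
 112 116 123 131 135 139 139]
```

Checks:
- The lever tip triangulates to z = 0.176, against a pivot height of 0.174, so it is level. It points to rack -x.
- The plate corners in the side view are where they were before clamping.
- The tins touch each other and the fin.
- The bowl (165,158), canister (163,250), mug (406,157) and sheet pan have not moved.

The arm is clear, so I'm handing in.

```bash
python3 -c "
from bench import ctrl
print(ctrl.close_job(), ctrl.get_state()['time'])"
```

```text
the job is handed in; nothing more can be done
the job is handed in; nothing more can be done
```

The two tins are packed and locked, and the job was handed in at about 19 s of the 51 s allowed.

- **Push:** I pushed the divider with the shut fingers until both tins bore on the fin. That gave about 14 N on the tool, so roughly 7 N on the pad after taking off the 7 N of sliding friction. The travel after contact also points to about 7 mm of pad give.
- **Lever:** I swung the lever over centre with the fingertip. It met the finger at z = 0.180, against an expected lever top of 0.179. The tip measured 0.176 m high against the pivot's 0.174 m, so it lies level.
- **Final checks:** The divider plate's corners in the side view had not moved after letting go and clamping. The tins touched each other and the fin. The sheet pan, canister, bowl and mug looked unmoved, and the arm was clear of everything.
- **Weak check:** Measuring the pad gap in the top picture gave 16 mm at the start, where 22 mm was expected, and 11 mm at the end. It shows the pad is compressed, but the amount of give rests on the push force and travel.
- **Not tested:** I did not push back on the divider to test the clamp.

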